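# Turn the wrongly racked marker pens round through the spring clip

## Task

Some marker pens were pushed into the rack with their red caps under the blue hood: turn each of these round, so that in the end every pen lies in a bay of its own, fully home on the rail, with its white end pushed into the hood up to the stop and its red cap sticking out. Turn them one at a time by way of the spring clip: pull the pen out by its white end, snap its middle into the clip, let go, take it by the cap end and slide it white end first into a free bay; a pen that falls before it has been in the clip still goes through the clip. Leave the tin, the tape and the screwdriver where they are.

Things in the scene. Friction and masses are not known exactly. Their poses are not given: they have to be found in the camera images.
- rack: Fixed rack: aluminium plate 252 x 226 x 6 mm with a grey rail (36 mm thick in y, top 45 mm up) along its x axis; origin: centre of the underside. Five bays at x = -92, -46, 0, 46, 92 mm: notches in the rail 20 mm wide, floor 35 mm up. Pens lie along y; home, a pen's middle is at y = 0, 42 mm up, and the end away from the hood hangs free, to be gripped 30 to 50 mm from the pen's middle.
- hood: Fixed blue hood 252 x 92 x 54 mm on the rack plate, parallel to the rack, at y = +66 or -66 mm of the rack (read which). Origin: centre of its underside, 6 mm above the surface. In line with each bay a tunnel 24 mm wide, floor 34 mm, roof 55 mm above the surface, 44 mm deep along y from the rail side to a stop web in the hood's mid-plane, where a pen fully home stops. Top 60 mm up.
- strip: Flat black rubber strip, 226 x 50 x 3 mm, fixed on the rack plate on the side opposite the hood; origin at the centre of its underside.
- clip_seat (a point): Spring clip on a fixed yellow post: point where the middle of a held pen lies, 51 mm above the surface; x = direction of the held pen (either way round), z up. A level pen is pressed straight down between two flared steel jaws until it rests on the saddle and is pulled straight up out of it (1 to 6 N). The pen's ends stick out free, to be gripped 25 to 45 mm from its middle.
- clip: The same spring clip's fixed steel foot, 70 x 80 x 6 mm; origin at the centre of its underside, below the seat. The jaws are 14 mm long in x, part sideways along y, their tips are 78 mm above the surface and the flared mouth is about 28 mm wide.
- pen_1_mid (a point): Marker pen, white barrel, red cap, 126 mm long, 14 mm thick, 20 to 45 g; 4 or 5 like it, may be absent. Middle of its length, on its axis; y points along the pen to the white end, away from the cap. Lying flat on the work surface this point is 7 mm up.
- pen_1_cap (a point): End of that pen's red cap, on its axis, 63 mm from its middle.
- pen_1_butt (a point): End of that pen's white barrel, on its axis, 63 mm from its middle.
- pen_2_mid (a point): Marker pen, white barrel, red cap, 126 mm long, 14 mm thick, 20 to 45 g; 4 or 5 like it, may be absent. Middle of its length, on its axis; y points along the pen to the white end, away from the cap. Lying flat on the work surface this point is 7 mm up.
- pen_2_cap (a point): End of that pen's red cap, on its axis, 63 mm from its middle.
- pen_2_butt (a point): End of that pen's white barrel, on its axis, 63 mm from its middle.
- pen_3_mid (a point): Marker pen, white barrel, red cap, 126 mm long, 14 mm thick, 20 to 45 g; 4 or 5 like it, may be absent. Middle of its length, on its axis; y points along the pen to the white end, away from the cap. Lying flat on the work surface this point is 7 mm up.
- pen_3_cap (a point): End of that pen's red cap, on its axis, 63 mm from its middle.
- pen_3_butt (a point): End of that pen's white barrel, on its axis, 63 mm from its middle.
- pen_4_mid (a point): Marker pen, white barrel, red cap, 126 mm long, 14 mm thick, 20 to 45 g; 4 or 5 like it, may be absent. Middle of its length, on its axis; y points along the pen to the white end, away from the cap. Lying flat on the work surface this point is 7 mm up.
- pen_4_cap (a point): End of that pen's red cap, on its axis, 63 mm from its middle.
- pen_4_butt (a point): End of that pen's white barrel, on its axis, 63 mm from its middle.
- pen_5_mid (a point): Marker pen, white barrel, red cap, 126 mm long, 14 mm thick, 20 to 45 g; 4 or 5 like it, may be absent. Middle of its length, on its axis; y points along the pen to the white end, away from the cap. Lying flat on the work surface this point is 7 mm up.
- pen_5_cap (a point): End of that pen's red cap, on its axis, 63 mm from its middle.
- pen_5_butt (a point): End of that pen's white barrel, on its axis, 63 mm from its middle.
- tin: Bystander: round white tin, 64 mm across, 30 mm high; origin at the centre of its underside.
- red_tape: Bystander: roll of red tape, 60 mm across, 19 mm high; origin at the centre of its underside.
- screwdriver: Bystander: orange screwdriver, 155 mm long, 20 mm high, lying roughly across the robot's view; origin under its middle.

How it is judged:
On the way, in this order (a step that is already met when the one before it is completed fails the run):
1. a pen is held by the spring clip at its middle (within 25 mm along, 7 mm across and in height), let go by the fingers (((x of pen_1_mid in the frame of clip_seat between -0.025 and 0.025 m and y of pen_1_mid in the frame of clip_seat between -0.007 and 0.007 m and z of pen_1_mid in the frame of clip_seat between -0.007 and 0.007 m and contact force between the fingers and pen_1 below 0.05 N and angle between the y axis of pen_1_mid and the x axis of clip_seat, either way round below 0.2 rad) or (x of pen_2_mid in the frame of clip_seat between -0.025 and 0.025 m and y of pen_2_mid in the frame of clip_seat between -0.007 and 0.007 m and z of pen_2_mid in the frame of clip_seat between -0.007 and 0.007 m and contact force between the fingers and pen_2 below 0.05 N and angle between the y axis of pen_2_mid and the x axis of clip_seat, either way round below 0.2 rad) or (x of pen_3_mid in the frame of clip_seat between -0.025 and 0.025 m and y of pen_3_mid in the frame of clip_seat between -0.007 and 0.007 m and z of pen_3_mid in the frame of clip_seat between -0.007 and 0.007 m and contact force between the fingers and pen_3 below 0.05 N and angle between the y axis of pen_3_mid and the x axis of clip_seat, either way round below 0.2 rad) or (x of pen_4_mid in the frame of clip_seat between -0.025 and 0.025 m and y of pen_4_mid in the frame of clip_seat between -0.007 and 0.007 m and z of pen_4_mid in the frame of clip_seat between -0.007 and 0.007 m and contact force between the fingers and pen_4 below 0.05 N and angle between the y axis of pen_4_mid and the x axis of clip_seat, either way round below 0.2 rad) or (x of pen_5_mid in the frame of clip_seat between -0.025 and 0.025 m and y of pen_5_mid in the frame of clip_seat between -0.007 and 0.007 m and z of pen_5_mid in the frame of clip_seat between -0.007 and 0.007 m and contact force between the fingers and pen_5 below 0.05 N and angle between the y axis of pen_5_mid and the x axis of clip_seat, either way round below 0.2 rad))), for 0.2 s.
2. the clip is empty again (no pen's middle within 60 mm) (distance between each of pen_1_mid, pen_2_mid, pen_3_mid, pen_4_mid, pen_5_mid and clip_seat above 0.06 m), for 0.2 s.
3. a pen is again held by the spring clip, let go by the fingers (((x of pen_1_mid in the frame of clip_seat between -0.025 and 0.025 m and y of pen_1_mid in the frame of clip_seat between -0.007 and 0.007 m and z of pen_1_mid in the frame of clip_seat between -0.007 and 0.007 m and contact force between the fingers and pen_1 below 0.05 N and angle between the y axis of pen_1_mid and the x axis of clip_seat, either way round below 0.2 rad) or (x of pen_2_mid in the frame of clip_seat between -0.025 and 0.025 m and y of pen_2_mid in the frame of clip_seat between -0.007 and 0.007 m and z of pen_2_mid in the frame of clip_seat between -0.007 and 0.007 m and contact force between the fingers and pen_2 below 0.05 N and angle between the y axis of pen_2_mid and the x axis of clip_seat, either way round below 0.2 rad) or (x of pen_3_mid in the frame of clip_seat between -0.025 and 0.025 m and y of pen_3_mid in the frame of clip_seat between -0.007 and 0.007 m and z of pen_3_mid in the frame of clip_seat between -0.007 and 0.007 m and contact force between the fingers and pen_3 below 0.05 N and angle between the y axis of pen_3_mid and the x axis of clip_seat, either way round below 0.2 rad) or (x of pen_4_mid in the frame of clip_seat between -0.025 and 0.025 m and y of pen_4_mid in the frame of clip_seat between -0.007 and 0.007 m and z of pen_4_mid in the frame of clip_seat between -0.007 and 0.007 m and contact force between the fingers and pen_4 below 0.05 N and angle between the y axis of pen_4_mid and the x axis of clip_seat, either way round below 0.2 rad) or (x of pen_5_mid in the frame of clip_seat between -0.025 and 0.025 m and y of pen_5_mid in the frame of clip_seat between -0.007 and 0.007 m and z of pen_5_mid in the frame of clip_seat between -0.007 and 0.007 m and contact force between the fingers and pen_5 below 0.05 N and angle between the y axis of pen_5_mid and the x axis of clip_seat, either way round below 0.2 rad))), for 0.2 s.
At the end, for the whole second after the job is handed in: Every pen present rests in a bay: white end inside a hood tunnel (no more than 20 mm short of the stop web), middle within 18 mm of the rail's mid-plane and down in the notch, parallel to the bay within 0.25 rad; cap outside (y of pen_1_butt in the frame of hood between -0.02 and 0.02 m and z of pen_1_butt in the frame of hood between 0.028 and 0.049 m and x of pen_1_butt in the frame of hood between -0.115 and 0.115 m and y of pen_1_mid in the frame of rack between -0.018 and 0.018 m and z of pen_1_mid in the frame of rack between 0.034 and 0.05 m and angle between the y axis of each of pen_1_mid, pen_2_mid, pen_3_mid, pen_4_mid, pen_5_mid and the y axis of rack, either way round below 0.25 rad and linear speed of each of pen_1, pen_2, pen_3, pen_4, pen_5 below 0.02 m/s and y of pen_2_butt in the frame of hood between -0.02 and 0.02 m and z of pen_2_butt in the frame of hood between 0.028 and 0.049 m and x of pen_2_butt in the frame of hood between -0.115 and 0.115 m and y of pen_2_mid in the frame of rack between -0.018 and 0.018 m and z of pen_2_mid in the frame of rack between 0.034 and 0.05 m and y of pen_3_butt in the frame of hood between -0.02 and 0.02 m and z of pen_3_butt in the frame of hood between 0.028 and 0.049 m and x of pen_3_butt in the frame of hood between -0.115 and 0.115 m and y of pen_3_mid in the frame of rack between -0.018 and 0.018 m and z of pen_3_mid in the frame of rack between 0.034 and 0.05 m and y of pen_4_butt in the frame of hood between -0.02 and 0.02 m and z of pen_4_butt in the frame of hood between 0.028 and 0.049 m and x of pen_4_butt in the frame of hood between -0.115 and 0.115 m and y of pen_4_mid in the frame of rack between -0.018 and 0.018 m and z of pen_4_mid in the frame of rack between 0.034 and 0.05 m and y of pen_5_butt in the frame of hood between -0.02 and 0.02 m and z of pen_5_butt in the frame of hood between 0.028 and 0.049 m and x of pen_5_butt in the frame of hood between -0.115 and 0.115 m and y of pen_5_mid in the frame of rack between -0.018 and 0.018 m and z of pen_5_mid in the frame of rack between 0.034 and 0.05 m); the robot touches nothing.
It fails at once if the tin is pushed more than 40 mm away (distance of tin from where it was at the start of the episode above 0.04 m).
It fails at once if the tape is pushed more than 40 mm away (distance of red_tape from where it was at the start of the episode above 0.04 m).
It fails at once if the screwdriver is pushed more than 40 mm away (distance of screwdriver from where it was at the start of the episode above 0.04 m).
Of pen_1, pen_3, pen_4 only 2 to 3 are there at a start; the rules pass over those that are not, and their reading is None.
At some moment in a run one of pen_1, pen_2, pen_3, pen_4, pen_5 may be knocked a few centimetres aside while the robot is not near it.
Once in a run the grip may slacken for a moment while it holds something.
It also fails if it takes over 210 s, if anything falls off the work surface, if the arm or the gripper's body presses on something with over 40 N, if the wrist force passes 120 N, or if a joint passes its speed limit or range.

## Robot

A 6-joint arm with a two-finger parallel gripper is mounted at the origin on a cart in front of the work surface, level with it; the furniture and walls round the work are solid. World frame = base frame: x ahead of the robot, y to its left, z up, the work surface at z = 0. Lengths are in m, angles in rad, forces in N, time in s.
With the tool pointing down it reaches from about 0.35 to 0.975 m from the base axis. Payload 4.9 kg.
Tool frame: the origin (TCP) lies midway between the tips of the shut fingers; the grasp point (between the pads) lies 19 mm behind it (env.grip_point_offset is the distance from the TCP to the grasp point, in m); z points along the fingers, y is the line along which they close (so a half turn about z gives the same grasp; the last joint's range is limited). The gripper opens to 85 mm and grips with 20 to 120 N. Pads are 22 mm wide; open, the fingers measure 114 mm over their backs; the gripper's body (76 mm by 85 mm) begins 54 mm behind the grasp point. The pads swing forward as they close: fully open they stand 13 mm farther back than shut.
Start: joints at [1.102, 0.053, 1.613, -0, 1.476, -0.119], TCP at [0.214, 0.587, 0.231] pointing down, gripper open.
Joint ranges: [-3.01, 3.01], [-1.01, 2.22], [0.06, 2.58], [-1.02, 4.17], [0.09, 2.62], [-3.14, 3.14]. Speed limits (rad/s): [2.57, 2.57, 3.14, 3.14, 3.14, 3.14].

## Interface

Orientations are given as a unit quaternion [x, y, z, w].
In Python, from bench import env, imaging, order gives the robot as it stands.
- The arm moves only by the shell command python3 -m jog 'ROWS' [FORCE]. ROWS is JSON, a list of rows, each a list of 7 numbers: the shift along the world's x, y, z in mm, then the turn, a rotation vector about the world's x, y, z in rad, then the closure in counts, from 0 (fully open) to 255 (shut). A call has 1 to 20 rows; each row is the pose to reach, as a shift and turn from the pose commanded when the call began; what a row does not reach only later rows make up. A row lasts 1/8 s, in which the tool goes at most 62.5 mm and 10.7 degrees, less where a joint would pass 70% of its speed; a pose out of reach is approached as far as the arm can. A call with a gripper value outside its range is refused whole. The fingers move at their own pace and stop on an object; FORCE is the grip in N (left out, the last holds). Time passes only in rows, so rows that repeat a pose let the fingers close. It gives the time, the measured TCP pose, the force, the opening and the grip force at its end, in the units of the state.
- env.observe(): the state, without advancing time (a new reading comes with each control period).
- imaging.get_image(name): name is "scene" or "top" or "wrist"; returns a dict with "img" (420x560x3 uint8, red, green, blue), "range_z" (420x560 float32, m along the optical axis (not along the pixel's ray), 0 where there is no reading), "fovy" (degrees; the focal length in pixels is half the picture's height over the tangent of half this angle, whatever the lens; pixels are square), "cx", "cy" (the principal point, pixels), "dist" ([k1, k2, p1, p2, k3] as OpenCV has them; the pictures are not rectified), "R" (3x3) and "t" (3): a world point X has camera coordinates R X + t. Camera axes: x right, y down, z forward; pixel columns grow to the right and rows downward; lengths in m; the calibration is good to about 2 mm. A picture is of the moment at which its call begins.
- order.close_job(): hands the job in; it is judged then, once.
The state is a dict: "time": time; "qpos": joint angles; "qvel": joint speeds; "joint_efforts": joint torques, N m; "position": TCP position; "tool_rot": TCP orientation; "contact_force": force on the tool from outside, world axes, zero at the start; "ft_torque": the same for the moment, N m; "gripper_width": finger opening in m; "grasp_force": force on a finger pad.
Only numpy, scipy, OpenCV 4.12 (cv2) and the standard library are available. Lean on these libraries where they do the work, as an engineer would, in place of code of your own. Each camera call takes 0.05 s, during which the arm holds its last target. There are 200 camera calls.

## Working session

There is one attempt and no reset: what is moved stays moved. The work goes in short steps, Python scripts to look and compute and a shell command to move; the robot and the scene stay as the last step left them, time stands still between calls to the robot, and variables do not carry over. Pictures are saved under pics/ and viewed, at most 14 in all, crops included, and the job is handed in when it is done.

```bash
ls; mkdir -p pics; cat > h.py <<'E'
import numpy as np, cv2
from bench import env, imaging, order
def snap(n,f=None):
    d=imaging.get_image(n)
    np.savez(f'/tmp/{n}.npz',**{k:np.array(v) for k,v in d.items()})
    if f: cv2.imwrite(f'pics/{f}.png',cv2.cvtColor(d['img'],cv2.COLOR_RGB2BGR))
    return d
def load(n): return {k:v for k,v in np.load(f'/tmp/{n}.npz').items()}
def K(d):
    f=210/np.tan(np.radians(float(d['fovy']))/2)
    return np.array([[f,0,float(d['cx'])],[0,f,float(d['cy'])],[0,0,1]])
def plane(d,uv,z):
    "pixels -> world points at height z"
    p=cv2.undistortPoints(np.float64(uv).reshape(-1,1,2),K(d),d['dist']).reshape(-1,2)
    r=np.c_[p,np.ones(len(p))]@d['R']; c=-d['R'].T@d['t']
    return c+r*((z-c[2])/r[:,2])[:,None]
def rng(d,uv):
    "pixels -> world points by range"
    p=cv2.undistortPoints(np.float64(uv).reshape(-1,1,2),K(d),d['dist']).reshape(-1,2)
    z=np.array([d['range_z'][int(round(v)),int(round(u))] for u,v in uv])
    return (np.c_[p,np.ones(len(p))]*z[:,None]-d['t'])@d['R']
def cloud(d):
    v,u=np.mgrid[:420,:560]; return rng(d,np.c_[u.ravel(),v.ravel()]).reshape(420,560,3)
def proj(d,X):
    return cv2.projectPoints(np.float64(X).reshape(-1,1,3),cv2.Rodrigues(d['R'])[0],np.float64(d['t']),K(d),np.float64(d['dist']))[0].reshape(-1,2)
E
python3 - <<'E'
from h import *
for n in ('top','scene'):
    d=snap(n,n+'0'); print(n,d['fovy'],-d['R'].T@d['t'])
print(env.observe())
E
```

```text
pics
top 47.51629229904133 [0.46504376 0.01034226 1.06270424]
scene 57.023934308348316 [ 0.22532692 -0.42363382  0.72968362]
{'time': 0.1, 'qpos': array([ 1.10201293e+00,  5.33183308e-02,  1.61416669e+00,  3.49697170e-05,
        1.47603568e+00, -1.18986115e-01]), 'qvel': array([-0.00084318, -0.00140544, -0.00328782,  0.00099622, -0.00029442,
        0.00046169]), 'joint_efforts': array([ 9.23345215e-04, -3.94898486e+01, -3.71366215e+01, -2.70225208e-06,
        3.90272849e-03,  1.98830162e-05]), 'position': array([0.21391196, 0.58663973, 0.23016296]), 'tool_rot': array([ 1.74009891e-01,  9.84743433e-01, -9.17650140e-04, -2.95909813e-04]), 'contact_force': array([ 0.18141189, -0.42994215, -0.02820355]), 'ft_torque': array([0.00148842, 0.04214789, 0.00490356]), 'grasp_force': 0.0, 'gripper_width': 0.08539443352927946}
```

View pics/top0.png

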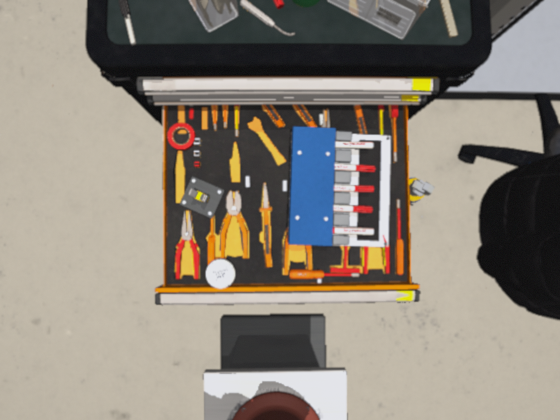

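View pics/scene0.png

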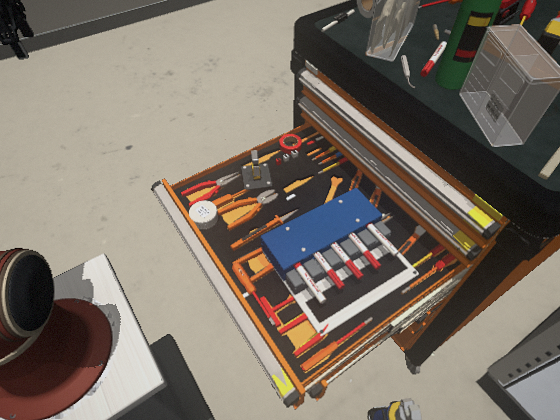

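The top view shows a rack at about (340,188) with the blue hood on its left (310,187). The clip is at (202,196), the tin at (220,273), the tape at (180,136) and the screwdriver at about (320,273). I'll enlarge the rack and the clip.

```bash
python3 - <<'E'
from h import *
d=load('top'); im=cv2.cvtColor(d['img'],cv2.COLOR_RGB2BGR)
c=cv2.resize(im[110:260,280:410],None,fx=4,fy=4,interpolation=cv2.INTER_CUBIC)
c2=cv2.resize(im[170:220,175:230],None,fx=5,fy=5,interpolation=cv2.INTER_CUBIC)
out=np.zeros((600,800,3),np.uint8); out[:600,:520]=c; out[:250,522:522+275]=c2
cv2.imwrite('pics/crop0.png',out)
C=cloud(d)
# heights
for uv in [(290,130),(335,130),(332,240),(290,240),(310,187)]: print(uv,C[uv[1],uv[0]].round(4))
E
```

```text
(290, 130) [ 0.6867 -0.0407 -0.0013]
(335, 130) [ 0.6746 -0.1344  0.0563]
(332, 240) [ 0.4398 -0.1238  0.0609]
(290, 240) [ 0.4407 -0.0354  0.0581]
(310, 187) [ 0.5519 -0.0786  0.0618]
```

View pics/crop0.png

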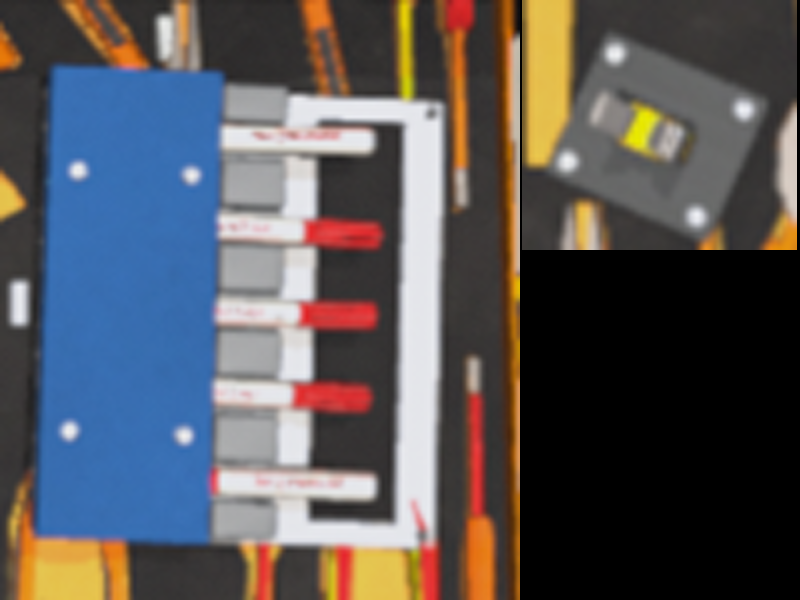

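Five pens fill all five bays. Two have their white end sticking out: the far bay at about crop (340,140) and the near bay at about (300,485). The hood is on the robot's left (+y), and the clip foot is turned by about 20°. Next I'll compute the geometry.

```bash
python3 - <<'E'
from h import *
d=load('top')
a=lambda L:[(280+x/4,110+y/4) for x,y in L]
H=plane(d,a([(50,67),(223,72),(212,540),(37,537)]),.06)
print('hood',H.round(4), [np.linalg.norm(H[i]-H[i-3]).round(4) for i in range(4)])
ctr=H.mean(0); ax=(H[0]-H[3]+H[1]-H[2])[:2]; ax/=np.linalg.norm(ax); n=np.array([-ax[1],ax[0]])
print('ctr',ctr.round(4),'ax ang',np.degrees(np.arctan2(ax[1],ax[0])))
rc=ctr[:2]-.066*n; print('rack c',rc)
for b in (-92,-46,0,46,92): print(b,(rc+ax*b/1000).round(4))
P=plane(d,a([(375,140),(380,236),(377,315),(371,398),(376,486)]),.042); print('pen ends',P.round(4))
for p in P: print(((p[:2]-rc)@ax).round(4),((p[:2]-rc)@n).round(4))
F=plane(d,[((x-522)/5+175,y/5+170) for x,y in [(615,35),(768,98),(718,238),(550,172)]],.006)
print('foot',F.round(4),[np.linalg.norm(F[i]-F[i-3]).round(4) for i in range(4)],F.mean(0))
v=F[1]-F[0]; print('ang0-1',np.degrees(np.arctan2(v[1],v[0])))
v=F[2]-F[1]; print('ang1-2',np.degrees(np.arctan2(v[1],v[0])))
C=cloud(d); print(C[185:205,192:214,2].round(3)[::2,::2]*1000)
E
```

```text
hood [[ 0.681  -0.0431  0.06  ]
 [ 0.6781 -0.1355  0.06  ]
 [ 0.4293 -0.1259  0.06  ]
 [ 0.4319 -0.0337  0.06  ]] [np.float64(0.0925), np.float64(0.249), np.float64(0.0922), np.float64(0.2493)]
ctr [ 0.5551 -0.0845  0.06  ] ax ang -2.1954324754743295
rack c [ 0.55252708 -0.15049712]
-92 [ 0.4606 -0.147 ]
-46 [ 0.5066 -0.1487]
0 [ 0.5525 -0.1505]
46 [ 0.5985 -0.1523]
92 [ 0.6445 -0.154 ]
pen ends [[ 0.6445 -0.2207  0.042 ]
 [ 0.592  -0.2223  0.042 ]
 [ 0.549  -0.2198  0.042 ]
 [ 0.5041 -0.2157  0.042 ]
 [ 0.4566 -0.2175  0.042 ]]
0.0946 -0.0666
0.0421 -0.0703
-0.0009 -0.0694
-0.0459 -0.067
-0.0933 -0.0707
foot [[0.5809 0.1749 0.006 ]
 [0.5523 0.1071 0.006 ]
 [0.4904 0.1294 0.006 ]
 [0.5202 0.2036 0.006 ]] [np.float64(0.0736), np.float64(0.0658), np.float64(0.08), np.float64(0.0671)] [0.53593682 0.15372868 0.006     ]
ang0-1 -112.84301486561625
ang1-2 160.19600203587694
[[ 4.  6.  5.  7.  3.  6.  4.  5.  8.  6.  3.]
 [ 4.  5.  1.  7.  2.  4.  5.  3.  6.  4.  1.]
 [74.  4.  3.  5.  5.  7.  3.  5.  7.  7.  5.]
 [70. 67. 63. 44.  3.  8.  5.  5.  7.  3.  8.]
 [72. 65. 57. 42. 42. 44.  5.  6.  6.  7.  5.]
 [72. 64. 47. 45. 40. 65. 82. 22.  5.  5.  8.]
 [23. 58. 43. 46. 56. 71. 76. 55. 29.  2.  6.]
 [ 6.  5.  4. 42. 61. 81. 56. 40. 20.  3.  7.]
 [ 7.  2.  4.  7.  5. 40. 54. 29.  5.  2.  4.]
 [ 6.  3.  3.  9.  4.  6.  3. 27. 10.  4.  3.]]
```

The sizes agree: hood 92.3×249, foot 80×67, pens on the bay lines. Next: check the heights of surrounding obstacles, move above the clip and take a wrist view.

```bash
python3 - <<'E'
from h import *
d=load('top'); C=cloud(d)
for y0 in (-.22,-.24,-.26,-.28,-.30,-.32): 
    print(y0,[int(1000*np.max(C[...,2][(abs(C[...,1]-y0)<.01)&(abs(C[...,0]-x)<.02)],initial=0)) for x in (.4,.44,.48,.52,.56,.6,.64,.68,.72,.76,.8)])
E
python3 -m jog '[[290,-430,60,0,0,-1.26,0],[290,-430,60,0,0,-1.26,0],[290,-430,60,0,0,-1.26,0],[290,-430,60,0,0,-1.26,0],[290,-430,60,0,0,-1.26,0],[290,-430,60,0,0,-1.26,0],[290,-430,60,0,0,-1.26,0],[290,-430,60,0,0,-1.26,0],[290,-430,60,0,0,-1.26,0],[290,-430,60,0,0,-1.26,140],[290,-430,60,0,0,-1.26,140],[290,-430,60,0,0,-1.26,140]]' 80
python3 - <<'E'
from h import *
d=snap('wrist','w1'); print(env.observe()['position'],env.observe()['gripper_width'],env.observe()['tool_rot'],-d['R'].T@d['t'])
E
```

```text
-0.22 [5, 49, 45, 49, 52, 54, 49, 10, 181, 274, 402]
-0.24 [8, 12, 12, 12, 12, 13, 12, 10, 179, 275, 271]
-0.26 [8, 8, 12, 9, 8, 9, 10, 9, 181, 273, 270]
-0.28 [13, 12, 5, 6, 3, 3, 7, 5, 181, 274, 271]
-0.3 [15, 15, 14, 16, 18, 15, 15, 15, 179, 274, 278]
-0.32 [0, 0, 0, 0, 0, 0, 0, 0, 179, 275, 279]
time: 1.6
position: [0.5035, 0.1581, 0.291]
tool_rot: [0.72, 0.694, -0.0, -0.0]
contact_force: [-0.1, 0.0, -0.4]
gripper_width: 0.0383
grasp_force: 0.0
[0.503587   0.15808941 0.29108718] 0.038449805289695015 [ 7.20150614e-01  6.93817742e-01 -1.13609161e-04 -1.43360496e-04] [0.50652405 0.23545438 0.43317657]
```

View pics/w1.png

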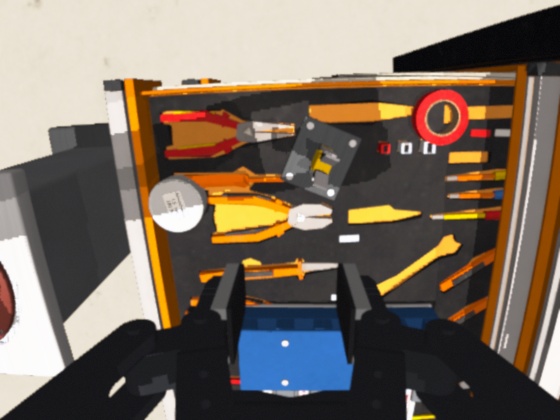

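The wrist view shows the clip foot at about (321,158), the tin at (178,205) and the tape at (441,117). I'll enlarge the clip and find where the cabinet face starts.

```bash
python3 - <<'E'
from h import *
d=load('wrist'); im=cv2.cvtColor(d['img'],cv2.COLOR_RGB2BGR)
cv2.imwrite('pics/clip1.png',cv2.resize(im[110:208,270:370],None,fx=6,fy=6,interpolation=cv2.INTER_CUBIC))
C=cloud(load('top'))
for x in np.arange(.68,.76,.01):
    m=(abs(C[...,0]-x)<.005)&(C[...,1]>-.28)&(C[...,1]<-.05); print(round(x,2),np.percentile(C[...,2][m],[50,95,100]).round(3))
E
```

```text
0.68 [0.003 0.061 0.064]
0.69 [-0.     0.004  0.006]
0.7 [-0.001  0.004  0.009]
0.71 [-0.001  0.004  0.011]
0.72 [0.002 0.166 0.17 ]
0.73 [0.1   0.176 0.181]
0.74 [0.209 0.262 0.269]
0.75 [0.266 0.271 0.274]
```

View pics/clip1.png

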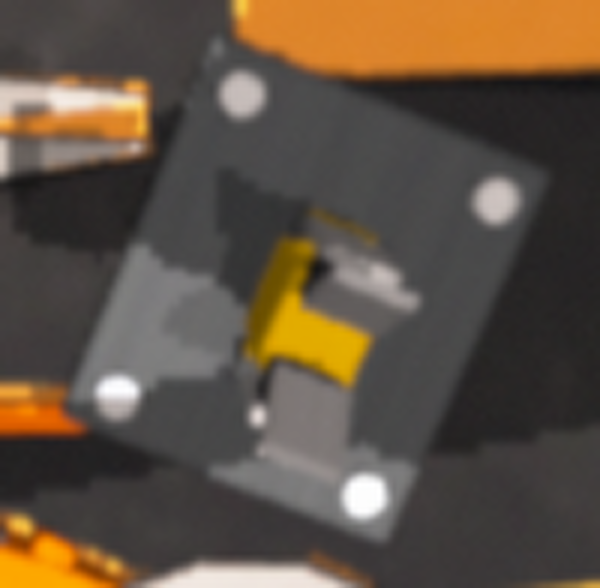

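Foot corners in the crop are (215,40), (550,175), (388,543) and (65,405). The jaws are above and below the yellow post.

```bash
cat >> h.py <<'E'
AX=-2.2; ax=np.array([np.cos(np.radians(AX)),np.sin(np.radians(AX))]); n=np.array([-ax[1],ax[0]]); rc=np.array([.5525,-.1505])
E
python3 - <<'E'
from h import *
d=load('wrist')
F=plane(d,[(270+x/6,110+y/6) for x,y in [(215,40),(550,175),(388,543),(65,405)]],.006)
S=plane(d,[(270+x/6,110+y/6) for x,y in [(242,95),(497,202),(363,496),(118,397)]],.008)
print(F.round(4),[np.linalg.norm(F[i]-F[i-3]).round(4) for i in range(4)],F.mean(0),'screws',S.mean(0))
for i,j in((0,1),(3,2),(0,3),(1,2)):
    v=F[j]-F[i]; print(np.degrees(np.arctan2(v[1],v[0])))
# jaw tips: high points by range
C=cloud(d)[110:208,270:370].reshape(-1,3); q=C[C[:,2]>.07]; print(len(q),q.mean(0)); 
for t in np.radians([-22]):
    e=np.array([-np.sin(t),np.cos(t)]); s=(q[:,:2]-F.mean(0)[:2]); print(np.c_[s@[np.cos(t),np.sin(t)],s@e,q[:,2]].round(4)[::max(1,len(q)//20)])
E
```

```text
[[0.5223 0.2076 0.006 ]
 [0.585  0.1804 0.006 ]
 [0.5539 0.109  0.006 ]
 [0.4913 0.1392 0.006 ]] [np.float64(0.0683), np.float64(0.0779), np.float64(0.0695), np.float64(0.075)] [0.53812195 0.15903555 0.006     ] screws [0.53801358 0.15837619 0.008     ]
-23.39226049030813
-25.790685166648
-114.3557105089757
-113.50465574325179
225 [0.53075728 0.17245579 0.14422439]
[[-0.0579  0.059   0.4332]
 [-0.0579  0.059   0.4332]
 [-0.0037  0.0163  0.0772]
 [-0.0072  0.0126  0.0752]
 [-0.0579  0.059   0.4332]
 [ 0.0016  0.0154  0.0785]
 [ 0.002   0.0145  0.0786]
 [ 0.0018  0.013   0.0764]
 [ 0.0042  0.0126  0.0751]
 [-0.0579  0.059   0.4332]
 [-0.0579  0.059   0.4332]
 [-0.0029 -0.0112  0.0703]
 [-0.0083 -0.0143  0.0744]
 [-0.0075 -0.0141  0.0779]
 [ 0.0035 -0.0116  0.0725]
 [ 0.0005 -0.0128  0.076 ]
 [-0.0032 -0.0146  0.0781]
 [-0.0047 -0.0161  0.0788]
 [-0.0024 -0.0166  0.0779]
 [ 0.0005 -0.0162  0.0791]
 [-0.0579  0.059   0.4332]]
```

The clip seat is at about (0.5375, 0.158), axis −24°. Now above the far pen.

```bash
python3 -m jog '[[140,-348,-120,0,0,0,140],[140,-348,-120,0,0,0,140],[140,-348,-120,0,0,0,140],[140,-348,-120,0,0,0,140],[140,-348,-120,0,0,0,140],[140,-348,-120,0,0,0,140],[140,-348,-120,0,0,0,140],[140,-348,-120,0,0,0,140],[140,-348,-120,0,0,0,140]]'
python3 - <<'E'
from h import *
d=snap('wrist','w2'); print(env.observe()['position'])
b=[rc+ax*.092-n*.063,rc+ax*.092+n*.02,rc-n*.063,rc+n*.02]
print(proj(d,[[*p,.042] for p in b]))
E
```

```text
time: 2.78
position: [0.6444, -0.1891, 0.1722]
tool_rot: [0.72, 0.694, 0.0, 0.0]
contact_force: [-0.3, -0.2, 0.0]
gripper_width: 0.0386
grasp_force: 0.0
[ 0.64444991 -0.18905995  0.17248135]
[[288.67565664 232.47328448]
 [288.60348833 123.7151606 ]
 [171.54028129 232.17789008]
 [161.35330274 124.70640359]]
```

View pics/w2.png

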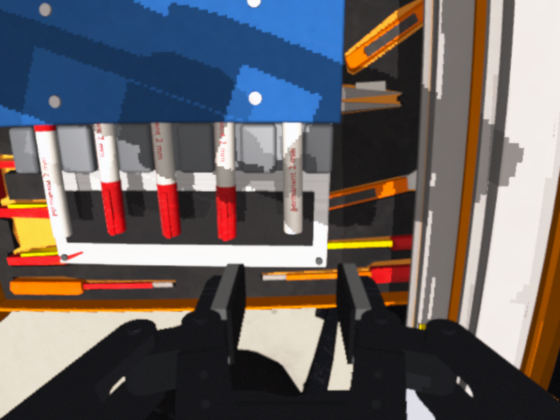

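The far pen's free end is at (292,233) and its line is about 2.5 mm beyond the bay centre, which agrees with the top view. The other bays fit. Descend and grip.

```bash
python3 -m jog '[[1,-1,-60,0,0,0,140],[1,-1,-120,0,0,0,140],[1,-1,-149,0,0,0,140],[1,-1,-149,0,0,0,140],[1,-1,-149,0,0,0,255],[1,-1,-149,0,0,0,255],[1,-1,-149,0,0,0,255],[1,-1,-149,0,0,0,255]]' 80
```

```text
time: 3.82
position: [0.6473, -0.1922, 0.0256]
tool_rot: [0.721, 0.693, 0.001, 0.002]
contact_force: [-0.0, 1.4, 6.4]
gripper_width: 0.0114
grasp_force: 79.5
```

```bash
python3 - <<'E'
from h import *
d=snap('wrist'); s=snap('scene')
im=np.hstack([cv2.resize(d['img'][60:300,200:400],None,fx=2,fy=2),cv2.resize(s['img'][180:300,300:400],None,fx=4,fy=4,interpolation=cv2.INTER_CUBIC)])
cv2.imwrite('pics/g3.png',cv2.cvtColor(im,cv2.COLOR_RGB2BGR)); print(im.shape, proj(s,[env.observe()['position']]),proj(d,[env.observe()['position']]))
E
```

```text
(480, 800, 3) [[386.49758482 249.1570221 ]] [[290.56192286 281.66992141]]
```

View pics/g3.png

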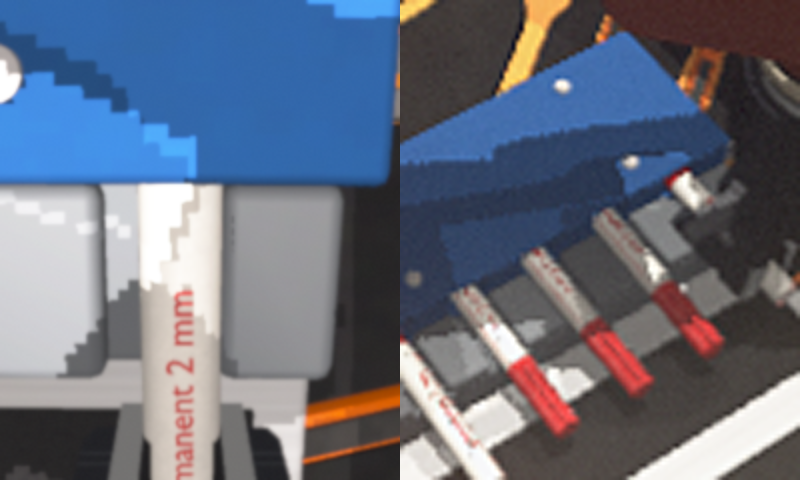

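The pen sits squarely between the pads. Pull it out along −n, then lift.

```bash
python3 -m jog '[[0,-10,1,0,0,0,255],[-1,-20,1,0,0,0,255],[-1,-30,1,0,0,0,255],[-2,-40,1,0,0,0,255],[-2,-53,1,0,0,0,255],[-2,-53,1,0,0,0,255],[-2,-53,40,0,0,0,255],[-2,-53,100,0,0,0,255],[-2,-53,120,0,0,0,255],[-2,-53,120,0,0,0,255]]'
python3 - <<'E'
from h import *
d=snap('wrist','w4'); p=env.observe()['position']; print(p,env.observe()['tool_rot'],env.observe()['gripper_width'])
C=cloud(d); r=C-p; w=d['img'].astype(int)
# pen points: near grasp x, ahead along n, height near TCP+.019
m=(abs(r[...,0])<.03)&(r[...,1]>-.0)&(r[...,1]<.15)&(r[...,2]>-.01)&(r[...,2]<.06)&(abs(C[...,2])<1)
q=r[m]; print(len(q))
for a in np.arange(0,.12,.01):
    k=q[(q[:,1]>a)&(q[:,1]<a+.01)]
    if len(k)>5: print(round(a,3),k.mean(0).round(4),k[:,2].max().round(4),len(k))
E
```

```text
time: 5.18
position: [0.6439, -0.2457, 0.144]
tool_rot: [0.721, 0.693, 0.0, 0.002]
contact_force: [0.0, -0.3, -1.1]
gripper_width: 0.0113
grasp_force: 78.5
[ 0.64266448 -0.24497686  0.14132267] [ 7.20829085e-01  6.93112686e-01 -3.92500730e-04 -2.84808813e-04] 0.01115846158462372
21782
0.0 [0.0012 0.006  0.039 ] 0.06 5033
0.01 [-0.0014  0.0121  0.0426] 0.06 5800
0.02 [0.002  0.0251 0.0238] 0.0267 1039
0.03 [0.0025 0.0351 0.0237] 0.0268 1118
0.04 [0.0028 0.0451 0.0238] 0.0266 1195
0.05 [0.0031 0.055  0.0237] 0.0271 1270
0.06 [0.0035 0.0651 0.0242] 0.0289 1437
0.07 [0.0039 0.075  0.0245] 0.0294 1525
0.08 [0.0042 0.0851 0.0244] 0.0291 1591
0.09 [0.0045 0.095  0.0245] 0.0296 1590
0.1 [0.0043 0.1006 0.0245] 0.0286 184
```

The pen is held level and along n, with its middle 38.5 mm from the grip. Carry it to above the clip, translating before turning because of the cabinet.

```bash
python3 -m jog '[[-20,60,0,0,0,0,255],[-40,120,0,0,0,0,255],[-60,178,0,0,0,0,255],[-80,236,0,0,0,-0.18,255],[-100,294,0,0,0,-0.36,255],[-120,352,0,0,0,-0.54,255],[-141,417,0,0,0,-0.72,255],[-141,417,0,0,0,-0.9,255],[-141,417,0,0,0,-1.08,255],[-141,417,0,0,0,-1.26,255],[-141,417,0,0,0,-1.44,255],[-141,417,0,0,0,-1.62,255],[-141,417,0,0,0,-1.8,255],[-141,417,0,0,0,-1.951,255],[-141,417,0,0,0,-1.951,255],[-141,417,0,0,0,-1.951,255],[-141,417,-25,0,0,-1.951,255],[-141,417,-25,0,0,-1.951,255],[-141,417,-25,0,0,-1.951,255]]'
python3 - <<'E'
from h import *
d=snap('wrist','w5'); print(env.observe()['position'],env.observe()['tool_rot'],env.observe()['gripper_width'])
snap('top','t5')
cv2.imwrite('pics/w5.png',cv2.cvtColor(d['img'],cv2.COLOR_RGB2BGR))
E
```

```text
time: 7.6
position: [0.5022, 0.1721, 0.1175]
tool_rot: [0.978, -0.208, -0.0, 0.0]
contact_force: [-0.3, -0.8, -0.4]
gripper_width: 0.0115
grasp_force: 78.5
[0.50259687 0.17220531 0.1180491 ] [ 9.78172695e-01 -2.07793032e-01  4.52287196e-04 -1.72192995e-04] 0.011530682854208794
```

View pics/w5.png

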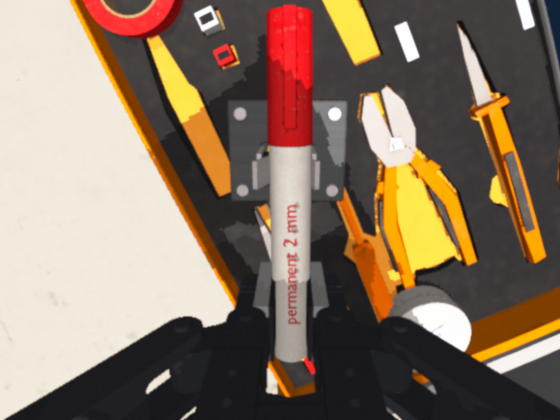

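The pen is parallel to the foot and lies over the jaws. Foot screws are at (240,114), (335,114), (331,191) and (246,190); the pen's ends are at (290,8) and (291,360). Quantify the offset.

```bash
python3 - <<'E'
from h import *
d=load('wrist'); z=.1178+.0195
S=plane(d,[(240,114),(335,114),(331,191),(246,190)],.008); c=S.mean(0)
P=plane(d,[(290,8),(290.5,145),(291.5,280)],z); C=cloud(d)
t=np.radians(-24); u=np.array([np.cos(t),np.sin(t)]); v=np.array([-u[1],u[0]])
print('foot c',c,[((s-c)[:2]@u*1000).round(1) for s in S],[((s-c)[:2]@v*1000).round(1) for s in S])
for p in P: print(p.round(4),((p-c)[:2]@u).round(4),((p-c)[:2]@v).round(4))
J=[C[170,x] for x in (259,320)]; print(J,[((p-c)[:2]@v).round(4) for p in J])
q=C.reshape(-1,3); q=q[(np.linalg.norm(q[:,:2]-c[:2],axis=1)<.03)&(q[:,2]>.06)&(q[:,2]<.085)]
s=(q-c)[:,:2]@v; print('jaws',s[s>0].max(),s[s<0].min(), np.percentile(s,[2,98]))
E
```

```text
foot c [0.53687933 0.15860525 0.008     ] [np.float64(26.0), np.float64(26.0), np.float64(-26.3), np.float64(-25.6)] [np.float64(31.5), np.float64(-30.9), np.float64(-29.8), np.float64(29.2)]
[0.5955 0.1309 0.1373] 0.0648 -0.0015
[0.5575 0.1477 0.1373] 0.0233 -0.0016
[0.5125 0.1673 0.1373] -0.0258 -0.002
[array([0.54488918, 0.17037157, 0.0765059 ]), array([0.5170002 , 0.14339951, 0.00582407])] [np.float64(0.014), np.float64(-0.022)]
jaws 0.01756125173909307 -0.015884802308005402 [-0.01559676  0.01705907]
```

The pen is about 2 mm off laterally. Shift (+1,+2) mm and press down 86 mm.

```bash
python3 -m jog '[[1,2,-30,0,0,0,255],[1,2,-45,0,0,0,255],[1,2,-55,0,0,0,255],[1,2,-65,0,0,0,255],[1,2,-72,0,0,0,255],[1,2,-79,0,0,0,255],[1,2,-86,0,0,0,255],[1,2,-87,0,0,0,255],[1,2,-87,0,0,0,255]]'
python3 - <<'E'
from h import *
d=snap('wrist'); p=env.observe()['position']; print(p,env.observe()['contact_force'])
t=np.radians(-24); u=np.array([np.cos(t),np.sin(t)]); v=np.array([-u[1],u[0]])
C=cloud(d).reshape(-1,3); r=C-p; a=r[:,:2]@u; b=r[:,:2]@v
m=(abs(b)<.006)&(r[:,2]>0)&(r[:,2]<.05)
for k in np.arange(.015,.115,.01):
    s=m&(a>k)&(a<k+.01)
    if s.sum()>5: print(k.round(3),np.percentile(r[s,2],95).round(4),b[s].mean().round(4),s.sum())
E
```

```text
time: 8.82
position: [0.5042, 0.1745, 0.0331]
tool_rot: [0.978, -0.208, 0.0, -0.0]
contact_force: [-8.5, -1.4, 18.3]
gripper_width: 0.0112
grasp_force: 82.1
[0.50418384 0.17448604 0.0331592 ] [-8.70360186 -1.25795131 17.18560221]
0.015 0.0246 0.0 846
0.025 0.0249 -0.0 925
0.035 0.0252 -0.0 1006
0.045 0.0254 -0.0 1097
0.055 0.0261 0.0 1171
0.065 0.0283 -0.0 1270
0.075 0.0287 -0.0 1375
0.085 0.0291 0.0 1446
0.095 0.0294 -0.0001 949
```

It's seated on the saddle. Release and lift clear.

```bash
python3 -m jog '[[0,0,0,0,0,0,140],[0,0,0,0,0,0,140],[0,0,0,0,0,0,140],[0,0,0,0,0,0,140],[0,0,60,0,0,0,140],[0,0,100,0,0,0,140],[0,0,100,0,0,0,140]]'
python3 - <<'E'
from h import *
d=snap('wrist','w6'); p=env.observe()['position']; print(p,env.observe()['gripper_width'])
c=np.array([.5369,.1586]);t=np.radians(-24); u=np.array([np.cos(t),np.sin(t)]); v=np.array([-u[1],u[0]])
C=cloud(d).reshape(-1,3); r=C[:,:2]-c; a=r@u; b=r@v
m=(abs(b)<.012)&(C[:,2]>.04)&(C[:,2]<.075)
for k in np.arange(-.07,.075,.01):
    s=m&(a>k)&(a<k+.01)
    if s.sum()>5: print(k.round(3),np.percentile(C[s,2],90).round(4),b[s].mean().round(4),a[s].max().round(4),a[s].min().round(4),s.sum())
E
```

```text
time: 9.75
position: [0.5061, 0.1747, 0.1349]
tool_rot: [0.978, -0.208, 0.004, -0.002]
contact_force: [0.3, 0.4, -0.2]
gripper_width: 0.0387
grasp_force: 0.0
[0.50435986 0.174366   0.13209123] 0.03850698164531231
-0.07 0.0556 0.0012 -0.0601 -0.061 10
-0.06 0.0566 0.0014 -0.05 -0.06 309
-0.05 0.0569 0.0014 -0.04 -0.05 317
-0.04 0.0573 0.0013 -0.03 -0.04 343
-0.03 0.0576 0.0011 -0.02 -0.0299 349
-0.02 0.0577 0.0011 -0.01 -0.02 359
-0.01 0.0662 -0.0 -0.0 -0.01 584
0.0 0.0659 -0.0002 0.01 0.0 744
0.01 0.0582 0.0009 0.02 0.01 408
0.02 0.0586 0.0009 0.03 0.02 432
0.03 0.0607 0.0009 0.0396 0.0301 457
0.04 0.061 0.0009 0.05 0.0401 481
0.05 0.0612 0.0009 0.06 0.05 479
0.06 0.0612 0.0007 0.0654 0.06 245
```

It's held level, with its middle near the seat and let go. Now take it by the cap end, 37 mm past the middle, and lift it straight up.

```bash
python3 -m jog '[[35,-16,0,0,0,0,140],[69,-31,0,0,0,0,140],[69,-31,-50,0,0,0,140],[69,-31,-98,0,0,0,140],[69,-31,-98,0,0,0,140],[69,-31,-98,0,0,0,255],[69,-31,-98,0,0,0,255],[69,-31,-98,0,0,0,255],[69,-31,-98,0,0,0,255]]' 100
python3 -m jog '[[0,0,5,0,0,0,255],[0,0,10,0,0,0,255],[0,0,17,0,0,0,255],[0,0,26,0,0,0,255],[0,0,40,0,0,0,255],[0,0,80,0,0,0,255],[0,0,100,0,0,0,255],[0,0,100,0,0,0,255]]'
python3 - <<'E'
from h import *
d=snap('wrist','w7'); p=env.observe()['position']; print(p,env.observe()['gripper_width'])
t=np.radians(-24); u=np.array([np.cos(t),np.sin(t)]); v=np.array([-u[1],u[0]])
C=cloud(d).reshape(-1,3); r=C-p; a=r[:,:2]@u; b=r[:,:2]@v
m=(abs(b)<.012)&(r[:,2]>-.03)&(r[:,2]<.05)
for k in np.arange(-.13,.05,.01):
    s=m&(a>k)&(a<k+.01)
    if s.sum()>5: print(k.round(3),np.percentile(r[s,2],95).round(4),b[s].mean().round(4),a[s].min().round(4),s.sum())
E
```

```text
time: 10.92
position: [0.5735, 0.1433, 0.0342]
tool_rot: [0.978, -0.208, 0.002, -0.001]
contact_force: [-0.6, -0.8, 3.8]
gripper_width: 0.0113
grasp_force: 98.2
time: 11.92
position: [0.5738, 0.1433, 0.1351]
tool_rot: [0.978, -0.208, 0.002, -0.001]
contact_force: [0.2, 0.4, 0.3]
gripper_width: 0.011
grasp_force: 100.7
[0.57255426 0.14314705 0.13297761] 0.011138456564066682
-0.05 0.0238 0.0013 -0.0431 36
-0.04 0.0258 0.0007 -0.04 628
-0.03 0.0259 0.0007 -0.03 656
-0.02 0.0266 0.0008 -0.02 624
-0.01 0.0489 0.0006 -0.01 1177
-0.0 0.0477 0.0008 0.0 1380
0.01 0.0478 -0.0001 0.01 2852
0.02 0.0291 0.0007 0.02 1187
```

View pics/w7.png

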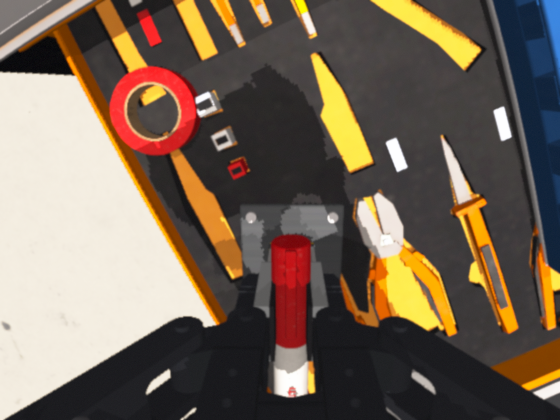

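The pen is held by the cap (cap end at about (291,240)), with the clip empty below. Carry it to in front of the far bay at height, turning −1.19.

```bash
python3 -m jog '[[10,-60,0,0,0,-0.17,255],[20,-120,0,0,0,-0.34,255],[30,-180,0,0,0,-0.51,255],[40,-240,0,0,0,-0.68,255],[50,-300,0,0,0,-0.85,255],[60,-350,0,0,0,-1.02,255],[68,-389,0,0,0,-1.19,255],[68,-389,0,0,0,-1.19,255],[68,-389,0,0,0,-1.19,255],[68,-389,-60,0,0,-1.19,255],[68,-389,-60,0,0,-1.19,255],[68,-389,-60,0,0,-1.19,255]]'
python3 - <<'E'
from h import *
d=snap('wrist'); d2=snap('top'); s=snap('scene')
o=env.observe(); print(o['position'],o['tool_rot'],o['gripper_width'],o['qpos'])
b=lambda i,x,y,w,h,f: cv2.resize(i[y:y+h,x:x+w],(w*f,h*f),interpolation=cv2.INTER_CUBIC)
im=np.zeros((600,800,3),np.uint8); im[:420,:400]=d['img'][:,80:480]; im[:400,400:]=b(d2['img'],320,100,100,100,4)
cv2.imwrite('pics/w8.png',cv2.cvtColor(im,cv2.COLOR_RGB2BGR))
E
```

```text
time: 13.48
position: [0.6404, -0.2449, 0.0731]
tool_rot: [-0.694, 0.72, -0.0, 0.0]
contact_force: [0.3, -0.4, -0.0]
gripper_width: 0.011
grasp_force: 100.7
[ 0.64181676 -0.24624013  0.07540345] [-6.93674774e-01  7.20284879e-01 -2.12166531e-03  7.07317582e-04] 0.010734242105480376 [-4.74476354e-01  3.23971006e-01  1.57526437e+00 -3.76154219e-05
  1.23788449e+00  2.70476320e+00]
```

View pics/w8.png

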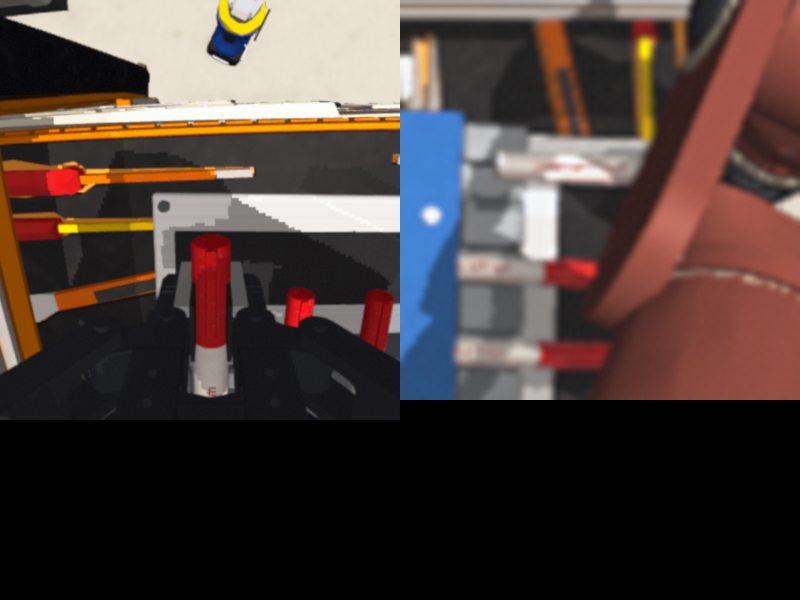

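The pen is above the far bay with its white tip at crop (500,165). I'll check its line in rack coordinates.

```bash
python3 - <<'E'
from h import *
d=load('top')
f=lambda x,y:(320+(x-400)/4,100+y/4)
for z,L in((.095,[(500,163),(560,165),(625,167)]),(.045,[(490,150),(490,192),(490,235)])):
    P=plane(d,[f(*q) for q in L],z)
    for p in P: print(z,p.round(4),((p[:2]-rc)@ax).round(4),((p[:2]-rc)@n).round(4))
E
```

```text
0.095 [ 0.6441 -0.1491  0.095 ] 0.0915 0.0049
0.095 [ 0.643  -0.1802  0.095 ] 0.0916 -0.0262
0.095 [ 0.642  -0.2141  0.095 ] 0.0918 -0.0601
0.045 [ 0.6605 -0.152   0.045 ] 0.1079 0.0026
0.045 [ 0.6375 -0.1516  0.045 ] 0.085 0.0021
0.045 [ 0.6141 -0.1512  0.045 ] 0.0616 0.0016
```

On line, allowing for the +1 mm that the earlier view gave. Lower and slide in.

```bash
python3 -m jog '[[1,0,-25,0,0,0,255],[1,0,-40,0,0,0,255],[1,0,-49,0,0,0,255],[1,0,-49,0,0,0,255],[1,10,-49,0,0,0,255],[2,20,-49,0,0,0,255],[2,30,-49,0,0,0,255],[3,38,-49,0,0,0,255],[3,38,-49,0,0,0,255]]'
```

```text
time: 14.75
position: [0.6443, -0.2069, 0.0247]
tool_rot: [-0.694, 0.72, -0.001, 0.001]
contact_force: [1.0, -0.0, 5.9]
gripper_width: 0.0114
grasp_force: 101.6
```

```bash
python3 -m jog '[[0,6,0,0,0,0,255],[1,11,0,0,0,0,255],[1,15,0,0,0,0,255],[1,18,0,0,0,0,255],[1,20,0,0,0,0,255],[1,20,0,0,0,0,255]]'
```

```text
time: 15.5
position: [0.6454, -0.1879, 0.0249]
tool_rot: [-0.694, 0.72, -0.002, 0.0]
contact_force: [0.2, -2.3, 5.8]
gripper_width: 0.011
grasp_force: 101.6
```

```bash
python3 -m jog '[[0,2,0,0,0,0,255],[0,4,0,0,0,0,255],[0,4,0,0,0,0,255]]'
```

```text
time: 15.88
position: [0.6454, -0.1855, 0.025]
tool_rot: [-0.694, 0.72, -0.003, -0.001]
contact_force: [-0.1, -8.2, 5.6]
gripper_width: 0.0109
grasp_force: 101.5
```

At the stop, with 8 N. Release, lift, and go above the near pen.

```bash
python3 -m jog '[[0,-1,0,0,0,0,140],[0,-1,0,0,0,0,140],[0,-1,0,0,0,0,140],[0,-1,0,0,0,0,140],[0,-1,60,0,0,0,140],[0,-1,120,0,0,0,140],[-60,0,140,0,0,0,140],[-120,0,140,0,0,0,140],[-187,4,140,0,0,0,140],[-187,4,140,0,0,0,140],[-187,4,140,0,0,0,140]]'
python3 - <<'E'
from h import *
d=snap('wrist'); d2=snap('top'); 
o=env.observe(); print(o['position'],o['tool_rot'],o['gripper_width'])
im=np.zeros((600,800,3),np.uint8); im[:420,:400]=d['img'][:,80:480]; im[:600,400:]=cv2.resize(d2['img'][105:255,310:410],(400,600),interpolation=cv2.INTER_CUBIC)
cv2.imwrite('pics/w9.png',cv2.cvtColor(im,cv2.COLOR_RGB2BGR))
E
```

```text
time: 17.25
position: [0.4575, -0.18, 0.1638]
tool_rot: [-0.693, 0.721, -0.001, 0.0]
contact_force: [0.1, -0.7, -0.4]
gripper_width: 0.0382
grasp_force: 0.0
[ 0.45860304 -0.18032199  0.16423912] [-6.93510232e-01  7.20446191e-01 -8.51075299e-04  3.45008107e-04] 0.03847362334263449
```

View pics/w9.png

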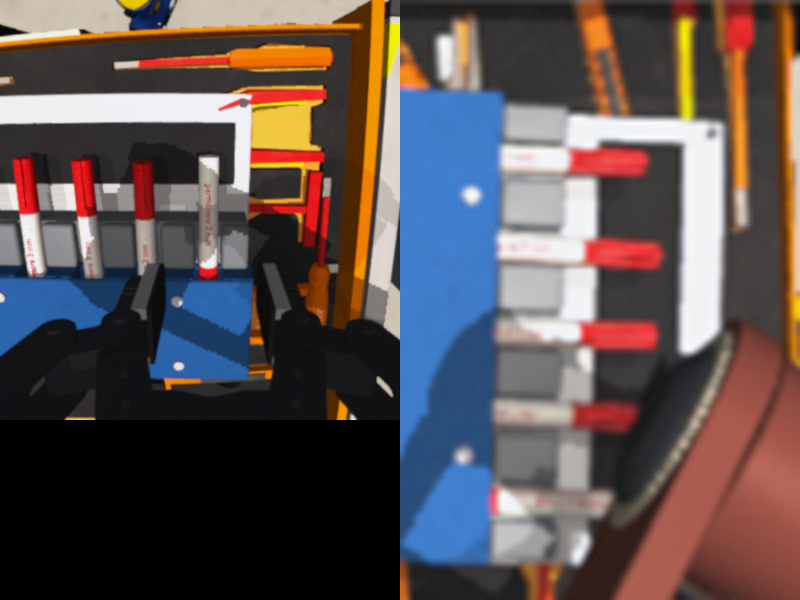

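The far pen is now cap-out and home (crop (610,160)). The near pen's white end is at wrist crop (208,157). Measure it.

```bash
python3 - <<'E'
from h import *
d=load('wrist'); P=plane(d,[(289,157),(287.5,265),(223,160),(163,160),(105,158)],.042); print(P.round(4))
for p in P: print(((p[:2]-rc)@ax).round(4),((p[:2]-rc)@n).round(4))
E
```

```text
[[ 0.4575 -0.2126  0.042 ]
 [ 0.4621 -0.1285  0.042 ]
 [ 0.5046 -0.2124  0.042 ]
 [ 0.5481 -0.2144  0.042 ]
 [ 0.5914 -0.2181  0.042 ]]
-0.0925 -0.0657
-0.0912 0.0185
-0.0455 -0.0637
-0.0019 -0.064
0.0415 -0.066
```

```bash
python3 -m jog '[[0,-8,-60,0,0,0,140],[0,-8,-110,0,0,0,140],[0,-8,-140,0,0,0,140],[0,-8,-140,0,0,0,140],[0,-8,-140,0,0,0,255],[0,-8,-140,0,0,0,255],[0,-8,-140,0,0,0,255],[0,-8,-140,0,0,0,255]]' 90
python3 -m jog '[[0,-10,1,0,0,0,255],[-1,-20,1,0,0,0,255],[-1,-30,1,0,0,0,255],[-2,-40,1,0,0,0,255],[-2,-55,1,0,0,0,255],[-2,-55,1,0,0,0,255],[-2,-55,40,0,0,0,255],[-2,-55,95,0,0,0,255],[-2,-55,118,0,0,0,255],[-2,-55,118,0,0,0,255],[-2,-55,118,0,0,0,255]]'
python3 - <<'E'
from h import *
d=snap('wrist'); p=env.observe()['position']; print(p)
C=cloud(d); r=C-p; m=(abs(r[...,0])<.015)&(r[...,2]>.01)&(r[...,2]<.04)
q=r[m]
for a in np.arange(-.06,0,.01):
    k=q[(q[:,1]>a)&(q[:,1]<a+.01)]
    if len(k)>5: print(round(a,3),k.mean(0).round(4),np.percentile(k[:,2],95).round(4),k[:,1].min().round(4),len(k))
E
```

```text
time: 18.35
position: [0.4591, -0.1889, 0.0255]
tool_rot: [-0.693, 0.721, -0.002, 0.001]
contact_force: [2.4, -0.7, 5.4]
gripper_width: 0.0112
grasp_force: 88.5
time: 19.73
position: [0.4541, -0.2423, 0.1391]
tool_rot: [-0.693, 0.721, 0.002, -0.001]
contact_force: [0.1, -0.1, -0.3]
gripper_width: 0.011
grasp_force: 88.4
[ 0.4538771  -0.24207171  0.13869308]
-0.03 [-0.0006 -0.0233  0.0193] 0.0233 -0.0252 881
-0.02 [-0.0001 -0.0127  0.025 ] 0.0374 -0.02 2411
-0.01 [-0.     -0.0057  0.0261] 0.0379 -0.01 1510
```

The white end is 25 mm past the grip, so the middle is 38 mm inward. Carry to the clip, turning +1.19.

```bash
python3 -m jog '[[18,60,0,0,0,0.17,255],[36,120,0,0,0,0.34,255],[54,180,0,0,0,0.51,255],[72,240,0,0,0,0.68,255],[90,300,0,0,0,0.85,255],[110,350,0,0,0,1.02,255],[119,385,0,0,0,1.19,255],[119,385,0,0,0,1.19,255],[119,385,-21,0,0,1.19,255],[119,385,-21,0,0,1.19,255],[119,385,-21,0,0,1.19,255]]'
python3 - <<'E'
from h import *
d=snap('wrist'); s=snap('scene'); t=snap('top')
o=env.observe(); print(o['position'],o['tool_rot'],o['gripper_width'])
im=np.zeros((600,800,3),np.uint8); im[:420,:400]=d['img'][:,80:480]; im[:300,400:]=cv2.resize(s['img'][100:250,170:370],(400,300),interpolation=cv2.INTER_CUBIC)
im[300:,400:]=cv2.resize(t['img'][150:225,170:270],(400,300),interpolation=cv2.INTER_CUBIC)
cv2.imwrite('pics/w10.png',cv2.cvtColor(im,cv2.COLOR_RGB2BGR))
E
```

```text
time: 21.15
position: [0.5736, 0.141, 0.1194]
tool_rot: [0.978, -0.209, -0.001, 0.0]
contact_force: [0.1, -0.9, -0.1]
gripper_width: 0.0112
grasp_force: 88.4
[0.5745453  0.14159193 0.12087338] [ 9.78002174e-01 -2.08594059e-01  4.96715894e-04 -1.42995742e-04] 0.010963176252758288
```

View pics/w10.png

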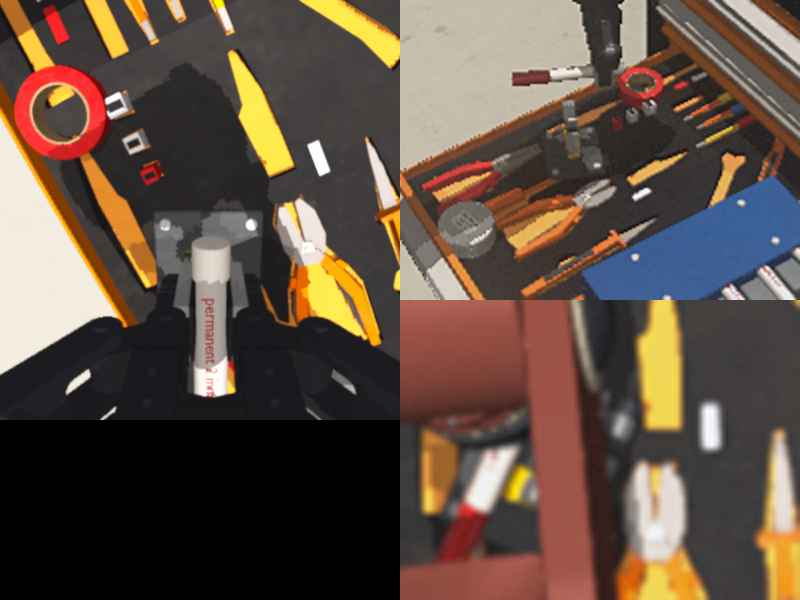

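The pen is above the clip; foot screws are at wrist (245,225) and (331,224), and the pen's cap end in the scene is at about (227,138). Check level and line.

```bash
python3 - <<'E'
from h import *
d=load('wrist'); s=load('scene'); p=np.array([.574,.1413,.1205])
t=np.radians(-24); u=np.array([np.cos(t),np.sin(t)]); v=np.array([-u[1],u[0]])
S=plane(d,[(245,225),(331,224)],.008); m=S.mean(0)[:2]; c=m-u*.026
P=plane(d,[(290.5,245),(290.5,330)],p[2]+.0195)
print('foot c',c,'ang',np.degrees(np.arctan2(*(S[0]-S[1])[[1,0]])))
for q in P: print(q,(q[:2]-c)@u,(q[:2]-c)@v)
for z in (0,): 
    e=p[:2]-u*.101; print('pred cap',proj(s,[[*e,p[2]+.0195],[*e,p[2]+.0095],[*(p[:2]-u*.02),p[2]+.0195]]))
C=cloud(d).reshape(-1,3); r=C-p; a=r[:,:2]@u; b=r[:,:2]@v
mm=(abs(b)<.008)&(r[:,2]>0)&(r[:,2]<.04)
for k in (.015,.02): 
    z=mm&(a>k)&(a<k+.005); print(k,np.percentile(r[z,2],95))
Cs=cloud(s); q=Cs.reshape(-1,3); r=q-p; a=r[:,:2]@u; b=r[:,:2]@v
for k in np.arange(-.11,-.02,.01):
    z=(abs(b)<.015)&(a>k)&(a<k+.01)&(r[:,2]>-.02)&(r[:,2]<.06)
    if z.sum()>2: print(k.round(2),np.percentile(r[z,2],[10,90]).round(4),b[z].mean().round(4),z.sum())
E
```

```text
foot c [0.53716364 0.15924361] ang 66.52883045174976
[0.59705946 0.13067948 0.14      ] 0.06633563304466134 -0.0017328079254124223
[0.56477448 0.14515752 0.14      ] 0.03095308885739665 -0.0016379414603483764
pred cap [[225.07288151 138.8633435 ]
 [225.6200162  142.22130776]
 [261.26885258 134.49193109]]
0.015 0.022010368738052895
0.02 0.021790721081777393
-0.1 [0.016  0.0256] -0.0034 31
-0.09 [0.014  0.0252] -0.0036 33
-0.08 [0.0161 0.0258] -0.0038 31
-0.07 [0.0128 0.0241] -0.0036 31
-0.06 [0.0157 0.0232] -0.0033 30
-0.05 [0.0151 0.0239] -0.0032 28
-0.04 [0.0149 0.0233] -0.0036 30
-0.03 [0.0167 0.024 ] -0.0034 28
```

Level, and again 1.7 mm off laterally. Shift and press.

```bash
python3 -m jog '[[-1,3,-35,0,0,0,255],[-1,3,-48,0,0,0,255],[-1,3,-58,0,0,0,255],[-1,3,-66,0,0,0,255],[-1,3,-73,0,0,0,255],[-1,3,-80,0,0,0,255],[-1,3,-86,0,0,0,255],[-1,3,-87,0,0,0,255],[-1,3,-87,0,0,0,255]]'
```

```text
time: 22.42
position: [0.5734, 0.1448, 0.0343]
tool_rot: [0.978, -0.208, -0.0, 0.0]
contact_force: [-2.5, -4.5, 7.5]
gripper_width: 0.0114
grasp_force: 89.6
```

```bash
python3 -m jog '[[0,0,-2,0,0,0,255],[0,0,-3,0,0,0,255],[0,0,-3,0,0,0,255]]'
python3 -m jog '[[0,0,1,0,0,0,140],[0,0,1,0,0,0,140],[0,0,1,0,0,0,140],[0,0,1,0,0,0,140],[0,0,60,0,0,0,140],[0,0,103,0,0,0,140],[-35,16,103,0,0,0,140],[-68,30,103,0,0,0,140],[-68,30,103,0,0,0,140],[-68,30,103,0,0,0,140]]'
python3 - <<'E'
from h import *
d=snap('wrist','w11'); p=env.observe()['position']; print(p,env.observe()['gripper_width'])
c=np.array([.5369,.1586]);t=np.radians(-24); u=np.array([np.cos(t),np.sin(t)]); v=np.array([-u[1],u[0]])
C=cloud(d).reshape(-1,3); r=C[:,:2]-c; a=r@u; b=r@v
m=(abs(b)<.012)&(C[:,2]>.03)&(C[:,2]<.075)
for k in np.arange(-.08,.085,.01):
    s=m&(a>k)&(a<k+.01)
    if s.sum()>5: print(k.round(3),np.percentile(C[s,2],90).round(4),b[s].mean().round(4),a[s].max().round(4),a[s].min().round(4),s.sum())
E
```

```text
time: 22.8
position: [0.5736, 0.1448, 0.0335]
tool_rot: [0.978, -0.208, -0.001, 0.001]
contact_force: [-9.3, -5.2, 19.4]
gripper_width: 0.0107
grasp_force: 91.4
time: 24.05
position: [0.5056, 0.1751, 0.1334]
tool_rot: [0.978, -0.208, 0.0, -0.0]
contact_force: [0.0, -0.2, 0.7]
gripper_width: 0.0384
grasp_force: 0.0
[0.50583713 0.17492247 0.13338645] 0.038484225452181504
-0.07 0.0604 0.0012 -0.06 -0.0626 63
-0.06 0.0601 0.0012 -0.05 -0.06 320
-0.05 0.0603 0.0014 -0.04 -0.05 339
-0.04 0.0601 0.0012 -0.03 -0.04 366
-0.03 0.059 0.0013 -0.02 -0.03 383
-0.02 0.0581 0.0015 -0.01 -0.02 369
-0.01 0.0666 0.0001 -0.0 -0.01 612
-0.0 0.0665 -0.0004 0.01 0.0 765
0.01 0.0579 0.0014 0.02 0.01 429
0.02 0.0579 0.0015 0.03 0.02 431
0.03 0.0578 0.0015 0.0396 0.03 446
0.04 0.0577 0.0015 0.05 0.0401 468
0.05 0.0575 0.0016 0.06 0.05 451
0.06 0.0575 0.0017 0.0635 0.06 168
```

Seated and level, and I'm over the cap end, 35 mm from the middle. Grip and pull up.

```bash
python3 -m jog '[[0,0,-50,0,0,0,140],[0,0,-99,0,0,0,140],[0,0,-99,0,0,0,140],[0,0,-99,0,0,0,255],[0,0,-99,0,0,0,255],[0,0,-99,0,0,0,255],[0,0,-99,0,0,0,255],[0,0,-94,0,0,0,255],[0,0,-89,0,0,0,255],[0,0,-82,0,0,0,255],[0,0,-73,0,0,0,255],[0,0,-59,0,0,0,255],[0,0,-20,0,0,0,255],[0,0,0,0,0,0,255],[0,0,0,0,0,0,255]]' 100
python3 - <<'E'
from h import *
d=snap('wrist'); p=env.observe()['position']; print(p,env.observe()['gripper_width'])
t=np.radians(-24); u=np.array([np.cos(t),np.sin(t)]); v=np.array([-u[1],u[0]])
C=cloud(d).reshape(-1,3); r=C-p; a=r[:,:2]@u; b=r[:,:2]@v
m=(abs(b)<.012)&(r[:,2]>-.03)&(r[:,2]<.05)
for k in np.arange(-.03,.12,.01):
    s=m&(a>k)&(a<k+.01)
    if s.sum()>5: print(k.round(3),np.percentile(r[s,2],95).round(4),b[s].mean().round(4),a[s].max().round(4),s.sum())
E
```

```text
time: 25.98
position: [0.5068, 0.1756, 0.136]
tool_rot: [0.978, -0.208, 0.002, -0.001]
contact_force: [0.4, -0.3, -1.4]
gripper_width: 0.0109
grasp_force: 97.4
[0.50559667 0.175255   0.13396952] 0.011039271544726156
-0.03 0.0258 0.0009 -0.02 432
-0.02 0.0257 0.0009 -0.01 625
-0.01 0.0488 0.0008 -0.0 1212
0.0 0.0478 0.0008 0.01 1369
0.01 0.0478 -0.0 0.02 2936
0.02 0.0232 0.0004 0.03 990
0.03 0.0233 0.0003 0.04 1068
0.04 0.0233 0.0001 0.05 1133
0.05 0.0233 -0.0 0.06 1203
0.06 0.0231 -0.0002 0.07 1295
0.07 0.0231 -0.0003 0.08 1376
0.08 0.0228 -0.0005 0.09 1439
0.09 0.0227 -0.0004 0.0987 1239
```

Level; the middle is 35.5 mm from the grip. Carry to in front of the near bay, turning +1.951.

```bash
python3 -m jog '[[-5,-45,0,0,0,0.18,255],[-10,-90,0,0,0,0.36,255],[-15,-135,0,0,0,0.54,255],[-20,-180,0,0,0,0.72,255],[-25,-225,0,0,0,0.9,255],[-30,-270,0,0,0,1.08,255],[-35,-315,0,0,0,1.26,255],[-40,-360,0,0,0,1.44,255],[-48,-413,0,0,0,1.62,255],[-48,-413,0,0,0,1.8,255],[-48,-413,0,0,0,1.951,255],[-48,-413,0,0,0,1.951,255],[-48,-413,-60,0,0,1.951,255],[-48,-413,-60,0,0,1.951,255],[-48,-413,-60,0,0,1.951,255]]'
python3 - <<'E'
from h import *
d=snap('wrist'); o=env.observe(); print(o['position'],o['tool_rot'],o['gripper_width'])
cv2.imwrite('pics/w12.png',cv2.cvtColor(d['img'],cv2.COLOR_RGB2BGR))
E
```

```text
time: 27.9
position: [0.4575, -0.2379, 0.0738]
tool_rot: [0.721, 0.693, 0.0, 0.0]
contact_force: [0.2, -0.1, 0.2]
gripper_width: 0.0107
grasp_force: 97.5
[ 0.45821877 -0.23840988  0.07496788] [7.20971297e-01 6.92963769e-01 2.38481200e-04 1.24403335e-03] 0.011097246203901914
```

View pics/w12.png

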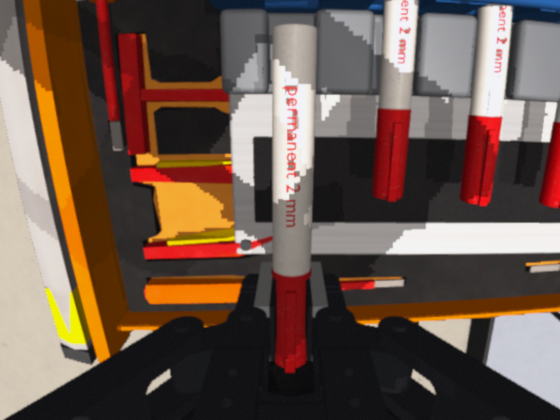

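The pen's white tip is at about (294,25). The notch lies between the blocks at about u=268 and u=316 (rows 15–90). Check.

```bash
python3 - <<'E'
from h import *
d=load('wrist')
N=plane(d,[(268,60),(316,60)],.045); T=plane(d,[(294.5,28),(292.5,265)],.0745+.017+.0)
for p in [*N,*T]: print(p.round(4),((p[:2]-rc)@ax).round(4),((p[:2]-rc)@n).round(4))
E
```

```text
[ 0.4514 -0.1469  0.045 ] -0.1012 -0.0003
[ 0.4721 -0.1477  0.045 ] -0.0805 -0.0003
[ 0.4626 -0.1414  0.0915] -0.0902 0.0057
[ 0.4588 -0.2214  0.0915] -0.0909 -0.0745
```

Aligned within 1 mm. Lower and slide in.

```bash
python3 -m jog '[[0,0,-25,0,0,0,255],[0,0,-40,0,0,0,255],[0,0,-48,0,0,0,255],[0,0,-48,0,0,0,255],[0,10,-48,0,0,0,255],[1,20,-48,0,0,0,255],[1,30,-48,0,0,0,255],[1,38,-48,0,0,0,255],[1,38,-48,0,0,0,255]]'
```

```text
time: 29.08
position: [0.46, -0.2002, 0.0275]
tool_rot: [0.721, 0.693, 0.001, 0.002]
contact_force: [-0.5, -1.5, 6.9]
gripper_width: 0.0107
grasp_force: 98.6
```

```bash
python3 -m jog '[[0,6,0,0,0,0,255],[1,11,0,0,0,0,255],[1,15,0,0,0,0,255],[1,17,0,0,0,0,255],[1,18,0,0,0,0,255],[1,18,0,0,0,0,255]]'
```

```text
time: 29.82
position: [0.4612, -0.1832, 0.0277]
tool_rot: [0.721, 0.693, 0.0, 0.003]
contact_force: [0.5, -3.5, 6.0]
gripper_width: 0.0107
grasp_force: 98.6
```

```bash
python3 -m jog '[[0,2,0,0,0,0,255],[0,4,0,0,0,0,255],[0,4,0,0,0,0,255]]'
```

```text
time: 30.2
position: [0.4612, -0.1792, 0.0277]
tool_rot: [0.721, 0.693, 0.0, 0.003]
contact_force: [-0.0, -4.5, 6.2]
gripper_width: 0.0107
grasp_force: 98.6
```

```bash
python3 -m jog '[[0,2,0,0,0,0,255],[0,3,0,0,0,0,255],[0,3,0,0,0,0,255]]'
```

```text
time: 30.58
position: [0.4612, -0.1763, 0.0277]
tool_rot: [0.721, 0.693, 0.0, 0.003]
contact_force: [1.0, -4.6, 6.9]
gripper_width: 0.0112
grasp_force: 98.6
```

Close to the rail with the fingers; release, lift and inspect.

```bash
python3 -m jog '[[0,-2,0,0,0,0,140],[0,-2,0,0,0,0,140],[0,-2,0,0,0,0,140],[0,-2,0,0,0,0,140],[0,-2,60,0,0,0,140],[0,-2,120,0,0,0,140],[0,50,180,0,0,0,140],[0,110,180,0,0,0,140],[0,170,180,0,0,0,140],[0,230,180,0,0,0,140],[0,280,180,0,0,0,140],[0,280,180,0,0,0,140]]'
python3 - <<'E'
from h import *
t=snap('top'); s=snap('scene'); o=env.observe(); print(o['position'])
im=np.zeros((600,800,3),np.uint8); im[:,:400]=cv2.resize(t['img'][110:260,310:410],(400,600),interpolation=cv2.INTER_CUBIC)
im[:450,400:]=cv2.resize(s['img'][190:340,280:413],(400,450),interpolation=cv2.INTER_CUBIC)
cv2.imwrite('pics/t13.png',cv2.cvtColor(im,cv2.COLOR_RGB2BGR))
E
```

```text
time: 32.08
position: [0.4585, 0.1083, 0.2051]
tool_rot: [0.719, 0.695, 0.0, -0.0]
contact_force: [0.8, 0.2, 0.3]
gripper_width: 0.0387
grasp_force: 0.0
[0.45891737 0.10539382 0.20502598]
```

View pics/t13.png

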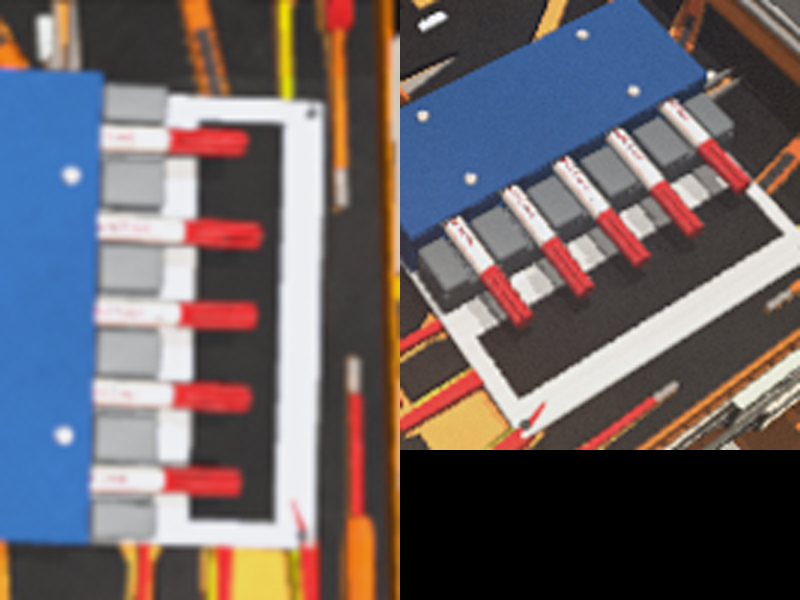

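All five pens now have their caps out, with cap ends in the left crop at u≈248, 262, 257, 250 and 240. Check the numbers against home, along with the bystanders.

```bash
python3 - <<'E'
from h import *
d=snap('top')
P=plane(d,[(310+x/4,110+y/4) for x,y in [(248,141),(262,235),(257,314),(250,397),(240,482)]],.042)
for p in P: print(((p[:2]-rc)@ax).round(4),((p[:2]-rc)@n+.063).round(4))
C=cloud(d)
for p in P:
    m=(abs((C[...,:2]-rc)@ax-(p[:2]-rc)@ax)<.004)&(C[...,2]<.07); r=(C[...,:2]-rc)@n
    print([np.median(C[...,2][m&(abs(r-k)<.006)]).round(4) for k in (-.05,-.03,-.01,.01)])
s=cv2.absdiff(d['img'],cv2.cvtColor(cv2.imread('pics/top0.png'),cv2.COLOR_BGR2RGB)).max(2)
print([int((s[a:b,c:e]>60).sum()) for a,b,c,e in [(255,292,200,240),(118,154,163,198),(265,283,285,362)]])
E
```

```text
0.0939 0.0002
0.0428 -0.0083
-0.0003 -0.0064
-0.0454 -0.0034
-0.0913 0.0011
[np.float64(0.0476), np.float64(0.0479), np.float64(0.0482), np.float64(0.0486)]
[np.float64(0.0494), np.float64(0.0475), np.float64(0.0479), np.float64(0.0471)]
[np.float64(0.0502), np.float64(0.0477), np.float64(0.0471), np.float64(0.0469)]
[np.float64(0.0488), np.float64(0.047), np.float64(0.0477), np.float64(0.048)]
[np.float64(0.0487), np.float64(0.049), np.float64(0.048), np.float64(0.0486)]
[1116, 0, 0]
```

Middles lie within 9 mm of the rail's mid-plane and level in the notches. The tin pixels differ, probably because the arm is above it. Hand in.

```bash
python3 -c "
from bench import order; print(order.close_job())"
```

```text
the job is handed in; nothing more can be done
None
```

I turned both reversed pens round through the spring clip, and all five pens now lie in their own bays with white ends in the hood and red caps out; I handed the job in at about 32 s, with no verdict returned, and did not re-check the tin, which the arm was probably hiding in the last picture.

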